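Turn the slide carrier over onto the light panel

ROBOT

A 6-joint arm with a two-finger parallel gripper is mounted at the origin on a cart in front of the work surface, level with it; the furniture and walls round the work are solid. World frame = base frame: x ahead of the robot, y to its left, z up, the work surface at z = 0. Lengths are in m, angles in rad, forces in N, time in s.
With the tool pointing down it reaches from about 0.275 to 0.75 m from the base axis. Payload 10.2 kg.
Tool frame: the origin (TCP) lies on the centre line of the jaws, within the pads' length; the fingertips stand 14 mm ahead of it and the grasp point (between the pads) lies 5 mm behind it; x points along the fingers, z is the direction in which the jaws open and shut, and the axes are right-handed (so a half turn about x gives the same grasp; the last joint's range is limited). The gripper opens to 85 mm and grips with 20 to 120 N. Pads are 22 mm wide; open, the fingers measure 114 mm over their backs; the gripper's body (76 mm by 85 mm) begins 54 mm behind the grasp point. The pads swing forward as they close: fully open they stand 13 mm farther back than shut.
Start: joints at [-1.408, 0.313, 1.498, -0, 1.331, -0.223], TCP at [0.198, -0.486, 0.245] pointing down, gripper open.
Joint ranges: [-2.94, 2.94], [-0.97, 2.17], [0.19, 2.56], [-1.23, 4.37], [0.02, 3.11], [-2.88, 2.88]. Speed limits (rad/s): [2.39, 2.39, 3.01, 3.14, 3.14, 3.14].

INTERFACE

Orientations are given as a unit quaternion [x, y, z, w].
In Python, from station import robot gives the robot as it stands.
- The arm moves only by the tool play_rows, never from a script. Its argument "plan" is a list of rows, each a list of 3 entries, a list of its own where there are three numbers: the turn, a rotation vector about the tool's x, y, z in rad, then the shift along the tool's x, y, z in m, then the finger opening in m, from 0 to 0.0854. A call has 1 to 8 rows; each row shifts and turns the commanded pose from where the row before left it, along the tool's axes as they then stand; what a row does not reach is not made up. A row lasts 1/12 s, in which the tool goes at most 41.7 mm and 7.16 degrees, less where a joint would pass 70% of its speed; a pose out of reach is approached as far as the arm can. A call is refused whole if a number of a shift passes 0.0417 or a number of a turn 0.125, either way. A call with a gripper value outside its range is refused whole. The fingers move at their own pace and stop on an object; the grip force is fixed at half the most. Time passes only in rows, so rows that do not move let the fingers close. It gives the time, the measured TCP pose, the force and the opening at its end, in the units of the state.
- robot.get_obs(): the state, without advancing time (a new reading comes with each control period).
- robot.snapshot(name): name is "scene" or "top" or "wrist"; returns the picture (400x640x3 uint8, blue, green, red); there is no depth.
- robot.camera_info(name): a dict with "mtx" (3x3 intrinsics, pixels), "distortion" ([k1, k2, p1, p2, k3] as OpenCV has them; the pictures are not rectified), "origin" and "orientation" of the camera in the world; the wrist camera has in their place "T_tool_cam" (4x4, takes a point from camera to tool coordinates, whose origin is the TCP and whose axes are the tool frame's). Camera axes: x right, y down, z forward; pixel columns grow to the right and rows downward; lengths in m; the calibration is good to about 2 mm. A picture is of the moment at which its call begins: read the wrist's pose just before it. camera_info takes no time and is no camera call.
- robot.hand_in(): hands the job in, once; it reports no verdict.
The state is a dict: "clock": time; "joint_positions": joint angles; "dq": joint speeds; "effort": joint torques, N m; "tcp_pos": TCP position; "eef_rot": TCP orientation; "wrist_force": force on the tool from outside, world axes, zero at the start; "wrist_torque": the same for the moment, N m; "finger_gap": finger opening in m.
Only numpy, scipy, OpenCV 4.12 (cv2) and the standard library are available. Lean on these libraries where they do the work, as an engineer would, in place of code of your own. Each camera call takes 0.05 s, during which the arm holds its last target. There are 200 camera calls.

TASK

Turn the loaded slide carrier over so that it lies slides down on the light panel, using only gentle pushes: push it flat against the panel's front edge until it sits square there, push its near end, the one with the lip, up and over so that it tips up on that edge and flips over onto the panel, then push it on until all of it lies on the panel. Do not grip it or lift it clear, and leave everything else where it stands.

Things in the scene. Friction and masses are not known exactly. Their poses are not given: they have to be found in the camera images.
- panel: thin white light panel, fixed, lying flat on the cabinet top: 150 (its x, away from the robot) x 260 (its y) x 10 mm high, with an upright front edge 10 mm high facing the robot. Origin: centre of its underside; x points from the front edge towards the back edge, z up
- panel_edge (a point): middle of the panel's front edge, at its top (10 mm above the cabinet top); axes as the panel's
- carrier_mid (a point): middle (half-way through the thickness) of the slide carrier, with the carrier's axes: x along its 88 mm, y along its 66 mm, z out of the face with the slides, so up at the start and down when turned over
- carrier: slide carrier: flat loose grey frame, 88x66x10 mm, 50-100 g, two glass slides in its face. Starts slides up in front of the panel, its +x end facing the panel's edge. Its -x end (near the robot) is a lip, 6 mm long, 4 thick, flush with the slide face: 6 mm free below it. Its +x end is a strip, 6 long, 4 thick, flush with the back. Origin: centre of the back
- corner_0 (a point): outer corner of the carrier at its -x end, -y side (44 mm and 33 mm from the middle, half-way through the thickness)
- corner_1 (a point): outer corner of the carrier at its -x end, +y side (44 mm and 33 mm from the middle, half-way through the thickness)
- corner_2 (a point): outer corner of the carrier at its +x end, -y side (44 mm and 33 mm from the middle, half-way through the thickness)
- corner_3 (a point): outer corner of the carrier at its +x end, +y side (44 mm and 33 mm from the middle, half-way through the thickness)
- oil_bottle: small brown bottle with a black cap, 28 mm across, 57 high, standing on the panel near its left end. Leave alone. Origin: centre of its foot
- cover_box: small square box, 34x34x17 mm, on the cabinet top in front of the panel, right of the carrier. Leave alone. Origin: centre of its underside
- pencil: pencil, 117 mm long, 7 thick, lying on the cabinet top in front of the panel, left of the carrier, roughly pointing away from the robot. Leave alone. Origin: its middle, at the surface
- pot: specimen pot with screw cap, 50 mm across, 55 high, at the right of the cabinet top. Leave alone. Origin: centre of its foot
- dropper: dropper bottle, 33 mm across, 82 high, at the right of the cabinet top. Leave alone. Origin: centre of its foot
There are look-alikes about, which are no part of the job. What is meant by the carrier is not blue or yellow, and is the larger of those in its own colour.

How it is judged:
On the way, in this order (a step that is already met when the one before it is completed fails the run):
1. the carrier lies slides up, square against the panel's front edge (x of carrier_mid in the frame of panel between -0.124 and -0.105 m and angle between carrier_mid's own z axis and vertical below 0.12 rad and angle between the x axis of carrier_mid and the x axis of panel, either way round below 0.12 rad), for 0.05 s.
2. the carrier stands up on the front edge, tipped by 60 to 120 degrees (angle between carrier_mid's own z axis and vertical between 1.05 and 2.09 rad and x of carrier_mid in the frame of panel between -0.135 and -0.045 m), for 0.02 s.
At the end, for the whole second after the job is handed in: the carrier lies flat (within about 4.6 degrees), slides down, at rest on the light panel, with all four corners inside the panel's outline (3 mm tolerance) (angle between carrier_mid's own z axis and vertical above 3.06 rad and height (world z) of carrier_mid between 0.0125 and 0.0175 m and linear speed of carrier below 0.02 m/s and x of corner_0 in the frame of panel between -0.078 and 0.078 m and y of corner_0 in the frame of panel between -0.133 and 0.133 m and x of corner_1 in the frame of panel between -0.078 and 0.078 m and y of corner_1 in the frame of panel between -0.133 and 0.133 m and x of corner_2 in the frame of panel between -0.078 and 0.078 m and y of corner_2 in the frame of panel between -0.133 and 0.133 m and x of corner_3 in the frame of panel between -0.078 and 0.078 m and y of corner_3 in the frame of panel between -0.133 and 0.133 m); the robot touches nothing.
It fails at once if the carrier is lifted: its middle rises more than 60 mm above the cabinet top (tipping it over the edge takes it to about 50 mm) (height (world z) of carrier_mid above 0.06 m).
It fails at once if the carrier is pressed or pinched hard: more than 35 N between it and the fingers (contact force between the fingers and carrier above 35 N).
It fails at once if one of the other things (bottles, box, pencil, pot) is moved by more than 20 mm (distance of any of oil_bottle, cover_box, pencil, pot, dropper from where it was at the start of the episode above 0.02 m).
It also fails if it takes over 64 s, if anything falls off the work surface, if the arm or the gripper's body presses on something with over 40 N, if the wrist force passes 120 N, or if a joint passes its speed limit or range.

## Working session

There is one attempt and no reset: what is moved stays moved. The work goes in short steps, Python scripts to look and compute and a tool call to move; the robot and the scene stay as the last step left them, time stands still between calls to the robot, and variables do not carry over. Pictures are saved under pics/ and viewed, about 8 in all and at most 12, crops included, and the job is handed in when it is done.

Besides the shell and the picture viewer there is one more tool, called after "Request:" as name(argument=value, ...) on one line, values as JSON. play_rows: Moves the arm, as the interface text tells. Its arguments: {"type":"object","properties":{"plan":{"type":"array"}},"required":["plan"]}

```bash
ls; mkdir -p pics; python3 - <<'E'
from station import robot
import cv2
print(robot.get_obs())
for n in("scene","top"):
    print(n,robot.camera_info(n)); cv2.imwrite(f"pics/{n}0.png",robot.snapshot(n))
print(robot.camera_info("wrist"))
E
```

```text
pics
{'clock': 0.0, 'joint_positions': array([-1.40838088e+00,  3.13442823e-01,  1.49843788e+00, -5.24432403e-06,
        1.33100801e+00, -2.23361962e-01]), 'dq': array([ 0.00028792, -0.00129686, -0.00021787, -0.00030148,  0.00025614,
        0.00026438]), 'effort': array([ 1.02904232e-03, -4.12262177e+01, -2.59742332e+01, -1.04283556e-04,
        4.16847717e-03, -8.66050186e-06]), 'tcp_pos': array([ 0.19751267, -0.48616833,  0.24473844]), 'eef_rot': array([ 0.39521193,  0.58689013, -0.39454693,  0.58625952]), 'wrist_force': array([-0.87302759,  0.34034932,  0.73600691]), 'wrist_torque': array([ 0.01544106, -0.02013158,  0.01650212]), 'finger_gap': 0.08523091074707696}
scene {'mtx': array([[402.14541913,   0.        , 315.93142699],
       [  0.        , 402.14541913, 195.89277016],
       [  0.        ,   0.        ,   1.        ]]), 'distortion': array([-0.02621411,  0.        ,  0.        ,  0.        ,  0.        ]), 'origin': array([0.05345977, 0.36029667, 0.64579039]), 'orientation': array([-0.35699508,  0.85326192, -0.34876327,  0.1512045 ])}
top {'mtx': array([[432.16763803, 
[... 256 characters left out ...]
6,  1.0359689 ]), 'orientation': array([-0.70132767,  0.70622345, -0.07161373,  0.06526424])}
{'mtx': array([[349.91939369,   0.        , 320.30493448],
       [  0.        , 349.91939369, 203.6444127 ],
       [  0.        ,   0.        ,   1.        ]]), 'distortion': array([-0.01489463,  0.        ,  0.        ,  0.        ,  0.        ]), 'T_tool_cam': array([[ 9.75047092e-04, -2.75240350e-01,  9.61374952e-01,
        -1.28484121e-01],
       [-7.43565190e-04, -9.61375343e-01, -2.75239707e-01,
         6.94394448e-02],
       [ 9.99999248e-01, -4.46473273e-04, -1.14204538e-03,
        -1.03858176e-04],
       [ 0.00000000e+00,  0.00000000e+00,  0.00000000e+00,
         1.00000000e+00]])}
```

View pics/top0.png

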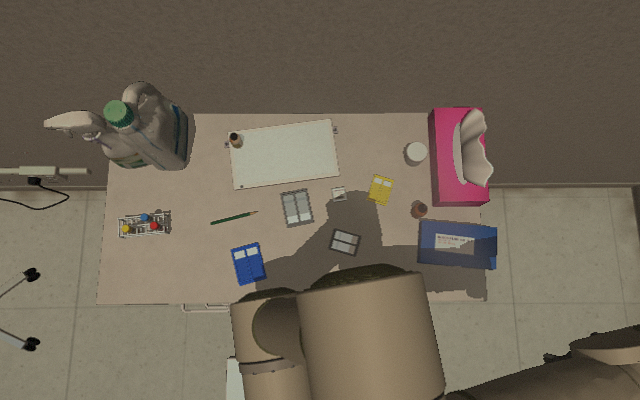

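View pics/scene0.png

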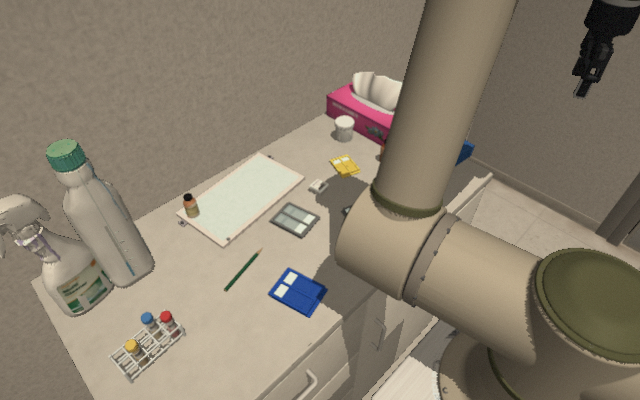

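The top view shows the carrier at about (297,207), the panel with corners near (229,137), (333,121), (339,178) and (235,188), and the smaller grey decoy at (345,242). I'll enlarge this region to measure it.

```bash
cat > h.py <<'E'
import numpy as np, cv2
from scipy.spatial.transform import Rotation as R
from station import robot
def cam(n):
    c=robot.camera_info(n)
    if n=="wrist":
        o=robot.get_obs(); T=np.eye(4); T[:3,:3]=R.from_quat(o['eef_rot']).as_matrix(); T[:3,3]=o['tcp_pos']
        T=T@c['T_tool_cam']; return c['mtx'],c['distortion'],T[:3,3],T[:3,:3]
    return c['mtx'],c['distortion'],np.array(c['origin']),R.from_quat(c['orientation']).as_matrix()
def back(n,px,z,C=None):
    K,d,o,Rm=C or cam(n)
    p=cv2.undistortPoints(np.array(px,float).reshape(-1,1,2),K,d)[:,0]
    r=np.c_[p,np.ones(len(p))]@Rm.T
    return o+r*((z-o[2])/r[:,2])[:,None]
def proj(n,X,C=None):
    K,d,o,Rm=C or cam(n)
    rv=cv2.Rodrigues(Rm.T)[0]
    return cv2.projectPoints(np.array(X,float).reshape(-1,1,3),rv,-Rm.T@o,K,d)[0][:,0]
E
python3 - <<'E'
from h import *
im=cv2.imread("pics/top0.png")
c=im[110:240,215:365]; cv2.imwrite("pics/crop1.png",cv2.resize(c,None,fx=5,fy=4.6,interpolation=cv2.INTER_CUBIC))
g=cv2.cvtColor(im,cv2.COLOR_BGR2GRAY)
hsv=cv2.cvtColor(im,cv2.COLOR_BGR2HSV)
# panel: bright low sat
for (x,y) in [(285,155),(297,220),(288,200),(297,195),(300,207),(270,215),(345,240),(282,200)]: print((x,y),im[y,x],hsv[y,x])
print(back("top",[(229,137),(333,121),(339,178),(235,188)],.01)); print(back("top",[(281,195),(304,189),(314,221),(287,227)],.01))
E
```

```text
(285, 155) [151 171 170] [ 32  30 171]
(297, 220) [167 179 175] [ 40  17 179]
(288, 200) [123 133 129] [ 42  19 133]
(297, 195) [126 137 139] [ 25  24 139]
(300, 207) [126 135 137] [ 25  20 137]
(270, 215) [117 138 152] [ 18  59 152]
(345, 240) [127 138 141] [ 24  25 141]
(282, 200) [83 91 98] [16 39 98]
[[ 0.67093226  0.1696916   0.01      ]
 [ 0.712048   -0.08923168  0.01      ]
 [ 0.56457885 -0.10207695  0.01      ]
 [ 0.54091219  0.15098188  0.01      ]]
[[ 0.52287997  0.03928693  0.01      ]
 [ 0.53748022 -0.01645908  0.01      ]
 [ 0.4586282  -0.04045808  0.01      ]
 [ 0.44456292  0.02413284  0.01      ]]
```

View pics/crop1.png

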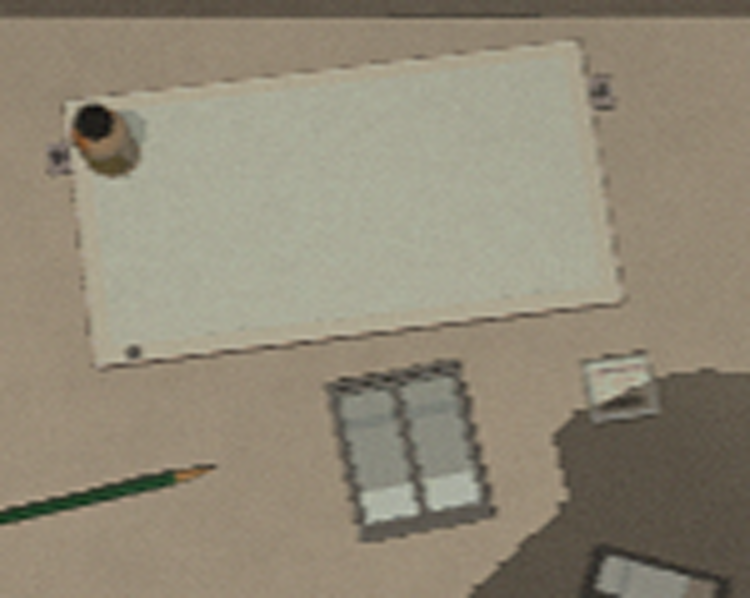

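In the crop, the panel corners are at (66,102), (578,40), (622,298) and (98,367). The carrier corners are at (328,383), (460,362), (494,514) and (362,541). The box is at about (621,387) and the pencil tip at (215,466).

```bash
python3 - <<'E'
from h import *
f=lambda a:[(215+x/5-.4,110+y/4.6-.4) for x,y in a]
def fit(M,W):
    M=np.array(M);W=W[:,:2];a=M-M.mean(0);b=W-W.mean(0)
    th=np.arctan2((a[:,0]*b[:,1]-a[:,1]*b[:,0]).sum(),(a*b).sum())
    c,s=np.cos(th),np.sin(th);Rm=np.array([[c,-s],[s,c]]);t=W.mean(0)-Rm@M.mean(0)
    return t,th,np.abs(M@Rm.T+t-W).max()
P=back("top",f([(66,102),(578,40),(622,298),(98,367)]),.01)
t,th,e=fit([(.075,.13),(.075,-.13),(-.075,-.13),(-.075,.13)],P);print("panel",t,th,e)
C=np.r_[back("top",f([(328,383),(460,362)]),.004),back("top",f([(494,514),(362,541)]),.01)]
tc,thc,ec=fit([(.044,.033),(.044,-.033),(-.044,-.033),(-.044,.033)],C);print("carrier",tc,thc,ec)
c,s=np.cos(th),np.sin(th);Rp=np.array([[c,-s],[s,c]])
for n,q in(("car",tc),("box",back("top",f([(621,387)]),.017)[0,:2]),("pencil",back("top",f([(215,466)]),.004)[0,:2]),("botfoot",back("top",f([(125,168)]),.01)[0,:2])): print(n,q,(q-t)@Rp)
# tool z & y at heading
o=robot.get_obs();print(R.from_quat(o['eef_rot']).as_matrix())
E
```

```text
panel [0.6287594  0.03535171] 0.1376730066505892 0.001633622010564717
carrier [0.49299656 0.00107527] 0.19705136570278464 0.0020183827181281533
car [0.49299656 0.00107527] [-0.1391823  -0.01532024]
box [ 0.52367776 -0.10064141] [-0.12275085 -0.12028511]
pencil [0.48514531 0.09593071] [-0.13394144  0.07971518]
botfoot [0.64717539 0.14282562] [0.0329913  0.10392961]
[[-1.77480487e-04  9.26493497e-01  3.76310734e-01]
 [ 1.09473331e-03  3.76310694e-01 -9.26492883e-01]
 [-9.99999385e-01  2.47525487e-04 -1.08105110e-03]]
```

Request:
play_rows(plan=[[[0.124,0,0],[0,0,0],0.05],[[0.124,0,0],[0,0,0],0.05],[[0,0,0],[0,0.0229,-0.0332],0.05],[[0,0,0],[0,0.0229,-0.0332],0.05],[[0,0,0],[0,0.0229,-0.0332],0.05],[[0,0,0],[0,0.0229,-0.0332],0.05],[[0,0,0],[0,0.0229,-0.0332],0.05],[[0,0,0],[0,0.0229,-0.0332],0.05]])

```text
clock: 0.77
tcp_pos: [0.3066, -0.2683, 0.2451]
eef_rot: [0.465, 0.533, -0.464, 0.533]
wrist_force: [1.7, 0.1, -0.4]
finger_gap: 0.0499
```

Request:
play_rows(plan=[[[0,0,0],[0,0.0229,-0.0332],0.05],[[0,0,0],[0,0.0229,-0.0332],0.05],[[0,0,0],[0,0.0229,-0.0332],0.05],[[0,0,0],[0,0.0229,-0.0332],0.05],[[0,0,0],[0,0.0229,-0.0332],0.05],[[0,0,0],[0,0.0229,-0.0332],0.05],[[0,0,0],[0,0.0229,-0.0332],0.05],[[0,0,0],[0,0,0],0.05]])

```text
clock: 1.43
tcp_pos: [0.4344, -0.0126, 0.2451]
eef_rot: [0.463, 0.535, -0.462, 0.534]
wrist_force: [1.7, -0.8, -0.1]
finger_gap: 0.0497
```

```bash
cat >> h.py <<'E'
PT=np.array([.6288,.0354]);PTH=.1377
def pf(w):
    c,s=np.cos(PTH),np.sin(PTH); return (np.atleast_2d(w)[:,:2]-PT)@np.array([[c,-s],[s,c]])
def pw(p):
    c,s=np.cos(PTH),np.sin(PTH); p=np.atleast_2d(p);return PT+p@np.array([[c,s],[-s,c]])
E
python3 - <<'E'
from h import *
o=robot.get_obs();print(pf(o['tcp_pos']),R.from_quat(o['eef_rot']).as_matrix().round(4))
C=cam("wrist");im=robot.snapshot("wrist");cv2.imwrite("pics/w1.png",im)
X=[[*pw([-.075,y])[0],.01] for y in(-.13,0,.13)]
print(proj("wrist",X,C))
E
```

```text
[[-0.19911208 -0.02089826]] [[ 2.000e-04  9.896e-01  1.440e-01]
 [ 1.600e-03  1.440e-01 -9.896e-01]
 [-1.000e+00  4.000e-04 -1.600e-03]]
[[435.53801976  45.4346471 ]
 [300.12753986  44.34822883]
 [165.08974438  43.98230949]]
```

View pics/w1.png

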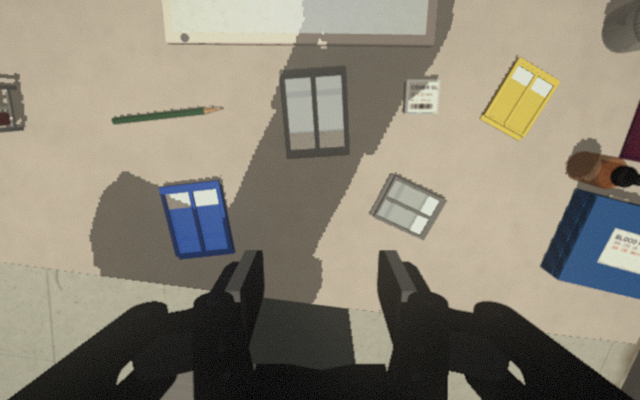

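The wrist view shows the panel's front edge from (165,43) to (435,45), which matches the projection. The carrier corners are at about (280,70), (346,67), (349,156) and (287,158), and the fingertips are at (250,253) and (390,253).

```bash
python3 - <<'E'
from h import *
a=back("wrist",[(280,70),(346,67)],.004);b=back("wrist",[(349,156),(287,158)],.01)
print(pf(a),pf(b),pf(back("wrist",[(165,43.5),(435,44.5)],.01)),pf(back("wrist",[(438,110),(405,112)],.0)),pf(back("wrist",[(222,107)],.003)),pf(back("wrist",[(372,208),(385,175)],.01)))
E
```

```text
[[-0.09914582  0.01773699]
 [-0.09603724 -0.04765838]] [[-0.18341372 -0.05253654]
 [-0.18584786  0.01199934]] [[-0.07589334  0.12707936]
 [-0.07570101 -0.13215132]] [[-0.13667398 -0.14402349]
 [-0.13892913 -0.1100196 ]] [[-0.13485053  0.07813607]] [[-0.23973459 -0.07904262]
 [-0.20328237 -0.09111027]]
```

Request:
play_rows(plan=[[[0.006,0,0],[0,-0.012,-0.003],0.05],[[0,0,0],[0.035,0,0],0.05],[[0,0,0],[0.035,0,0],0.05],[[0,0,0],[0.035,0,0],0.05],[[0,0,0],[0.035,0,0],0.05],[[0,0,0],[0.035,0,0],0.05],[[0,0,0],[0.03,0,0],0.05],[[0,0,0],[0,0,0],0.05]])

```text
clock: 2.15
tcp_pos: [0.4177, -0.0168, 0.0362]
eef_rot: [0.465, 0.535, -0.468, 0.528]
wrist_force: [-1.3, 1.2, -0.3]
finger_gap: 0.0503
```

Request:
play_rows(plan=[[[0,0,0],[0.008,0,0],0.05],[[0,0,0],[0.003,0,0],0.05],[[0,0,0],[0.002,0,0],0.05],[[0,0,0],[0,0,0],0.05]])

```text
clock: 2.48
tcp_pos: [0.4214, -0.017, 0.0282]
eef_rot: [0.466, 0.531, -0.466, 0.532]
wrist_force: [-0.3, -0.1, -0.4]
finger_gap: 0.0497
```

```bash
python3 - <<'E'
from h import *
o=robot.get_obs();print(o['tcp_pos'],pf(o['tcp_pos']),o['wrist_force'])
cv2.imwrite("pics/w2.png",robot.snapshot("wrist"))
E
```

```text
[ 0.42137982 -0.01700465  0.02819865] [[-0.21265015 -0.02343702]] [-0.2946314  -0.07506397 -0.36180712]
```

View pics/w2.png

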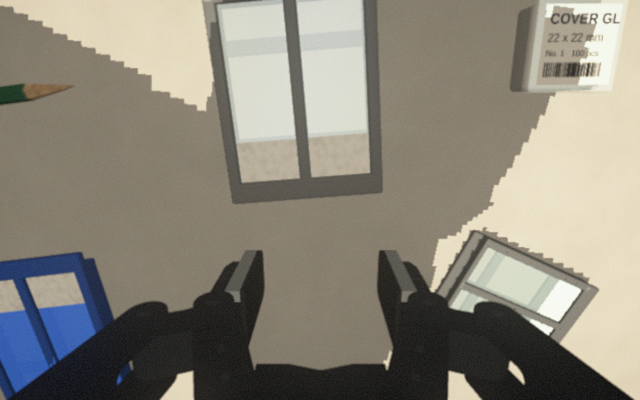

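The carrier's near-end corners are at (234,202) and (382,191), centred near column 308. The fingers are centred at 320, so I'll shift about 5 mm left, narrow the opening and go lower.

Request:
play_rows(plan=[[[0,0,0],[0,0,-0.005],0.034],[[0,0,0],[0.004,0,0],0.034],[[0,0,0],[0.004,0,0],0.034],[[0,0,0],[0,0,0],0.034],[[0,0,0],[0.001,0,0],0.034],[[0,0,0],[0.001,0,0],0.034],[[0,0,0],[0,0,0],0.034]])

```text
clock: 3.12
tcp_pos: [0.4201, -0.0118, 0.0171]
eef_rot: [0.466, 0.532, -0.466, 0.532]
wrist_force: [-0.3, 0.5, 0.4]
finger_gap: 0.0339
```

Request:
play_rows(plan=[[[0,0,0],[0,0.006,0],0.034],[[0,0,0],[0,0.006,0],0.034],[[0,0,0],[0,0.003,0],0.034],[[0,0,0],[0,0.003,0],0.034],[[0,0,0],[0,0.003,0],0.034],[[0,0,0],[0,0.003,0],0.034],[[0,0,0],[0,0.003,0],0.034],[[0,0,0],[0,0.003,0],0.034]])

```text
clock: 3.78
tcp_pos: [0.4501, -0.0077, 0.0173]
eef_rot: [0.466, 0.532, -0.466, 0.532]
wrist_force: [-1.9, 0.5, 0.6]
finger_gap: 0.0339
```

Request:
play_rows(plan=[[[0,0,0],[0,0.002,0],0.034],[[0,0,0],[0,0.002,0],0.034],[[0,0,0],[0,0,0],0.034]])

```text
clock: 4.03
tcp_pos: [0.4543, -0.0073, 0.0173]
eef_rot: [0.466, 0.532, -0.466, 0.532]
wrist_force: [1.0, 0.4, 0.5]
finger_gap: 0.0337
```

```bash
python3 - <<'E'
from h import *
o=robot.get_obs();print(o['tcp_pos'],pf(o['tcp_pos']),o['wrist_force'])
C=cam("wrist");cv2.imwrite("pics/w3.png",robot.snapshot("wrist"))
print(proj("wrist",[[*pw([-.075,y])[0],.01] for y in(-.05,.05)],C))
E
```

```text
[ 0.45428138 -0.0072939   0.01731311] [[-0.17872707 -0.01833443]] [0.9722735  0.42369869 0.47838207]
[[409.79358023   0.84934663]
 [123.65602159   3.80155391]]
```

View pics/w3.png

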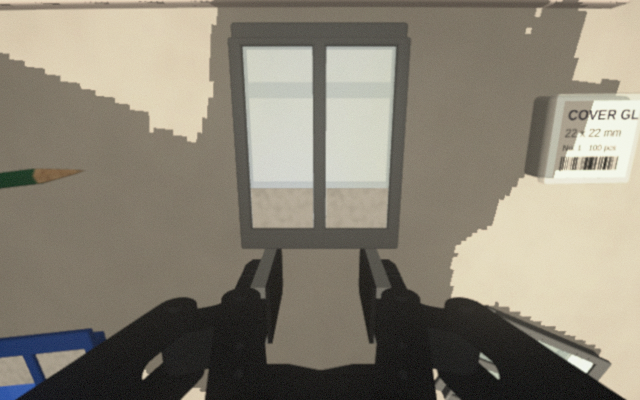

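The carrier is now square to the fingers: its near end is at row 247 and its far strip at row 23. The panel edge is at about rows 3–9, so roughly 5 mm remain.

Request:
play_rows(plan=[[[0,0,0],[0,0.0015,0],0.034],[[0,0,0],[0,0.0015,0],0.034],[[0,0,0],[0,0.001,0],0.034],[[0,0,0],[0,0,0],0.034]])

```text
clock: 4.42
tcp_pos: [0.4581, -0.0068, 0.0173]
eef_rot: [0.466, 0.532, -0.466, 0.532]
wrist_force: [-0.3, -0.1, 0.2]
finger_gap: 0.0338
```

Request:
play_rows(plan=[[[0,0,0],[0,0.001,0],0.034],[[0,0,0],[0,0,0],0.034]])

```text
clock: 4.58
tcp_pos: [0.4589, -0.0066, 0.0173]
eef_rot: [0.466, 0.532, -0.466, 0.532]
wrist_force: [0.0, -0.1, -0.1]
finger_gap: 0.0339
```

Request:
play_rows(plan=[[[0,0,0],[0,0.001,0],0.034],[[0,0,0],[0,0,0],0.034]])

```text
clock: 4.75
tcp_pos: [0.4598, -0.0065, 0.0173]
eef_rot: [0.466, 0.532, -0.466, 0.532]
wrist_force: [-0.3, -0.7, 0.9]
finger_gap: 0.0344
```

Request:
play_rows(plan=[[[0,0,0],[0,0.0008,0],0.034],[[0,0,0],[0,0,0],0.034]])

```text
clock: 4.92
tcp_pos: [0.4598, -0.0064, 0.0172]
eef_rot: [0.465, 0.533, -0.466, 0.531]
wrist_force: [-5.4, -2.3, 3.5]
finger_gap: 0.0341
```

Request:
play_rows(plan=[[[0,0,0],[0,0.0008,0],0.034],[[0,0,0],[0,0,0],0.034]])

```text
clock: 5.08
tcp_pos: [0.46, -0.0064, 0.0171]
eef_rot: [0.465, 0.533, -0.467, 0.531]
wrist_force: [-9.4, -4.0, 6.4]
finger_gap: 0.0343
```

```bash
python3 - <<'E'
from h import *
o=robot.get_obs();print(o['tcp_pos'],pf(o['tcp_pos']),o['wrist_force'])
im=robot.snapshot("wrist");cv2.imwrite("pics/w4.png",im)
g=cv2.cvtColor(im,cv2.COLOR_BGR2GRAY)
for c in(270,320,370): print(g[0:45,c])
E
```

```text
[ 0.45996366 -0.0063562   0.01714414] [[-0.17296987 -0.01818559]] [-9.40846451 -3.96462574  6.44466006]
[143 146 144 142 145 143 147 140 143 145 144 145 147 141 132 128 120 118
 105 101  90  91  92  88  86  84  86  88  89  89  84  86  86  84  87  89
  91  84  82  85  87  88  86  84  83]
[143 143 145 143 142 143 140 141 143 140 143 147 143 138 132 124 124 116
 106  97  90  92  90  87  83  83  85  90  86  87  86  83  87  87  87  88
  89  87  85  91  90  85  91  90  87]
[141 142 142 143 142 147 143 141 145 143 144 143 142 139 134 125 123 114
 106  95  92  88  91  86  82  87  88  86  86  89  86  88  89  87  89  87
  86  86  84  87  88  87  88  87  79]
```

The carrier is square against the edge with a firm contact of about 10 N. Next I'll start raising the lip by friction while keeping the forward push.

Request:
play_rows(plan=[[[0,0,0],[-0.0015,0,0],0.034],[[0,0,0],[-0.0015,0,0],0.034],[[0,0,0],[0,0,0],0.034]])

```text
clock: 5.38
tcp_pos: [0.4601, -0.0062, 0.02]
eef_rot: [0.465, 0.533, -0.467, 0.531]
wrist_force: [-6.2, -3.4, -0.1]
finger_gap: 0.0337
```

```bash
python3 - <<'E'
from h import *
o=robot.get_obs();print(o['tcp_pos'],pf(o['tcp_pos']),o['wrist_force'])
im=robot.snapshot("wrist");im2=robot.snapshot("scene")[150:270,220:380]
cv2.imwrite("pics/w5.png",np.hstack([cv2.resize(im[:, 160:480],(320,400)),cv2.resize(im2,(480,400))]))
E
```

```text
[ 0.4600943  -0.00623814  0.01998809] [[-0.17282425 -0.01808658]] [-6.22428326 -3.36101093 -0.071259  ]
```

View pics/w5.png

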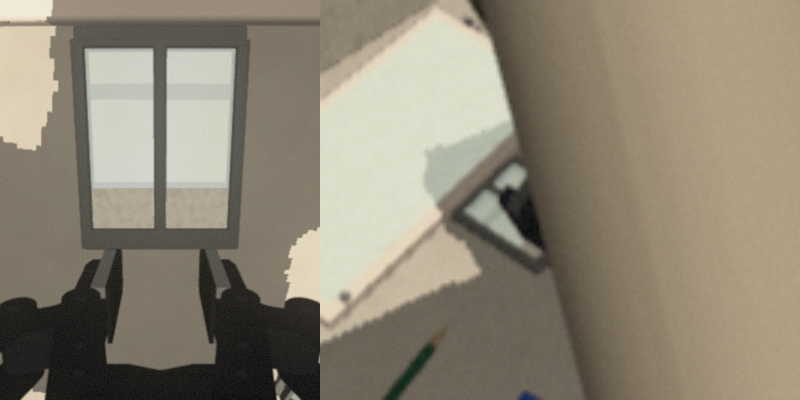

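The carrier lies flush and square against the edge and the fingers touch the lip. I'll continue along the arc.

Request:
play_rows(plan=[[[0,0,0],[-0.002,0.0005,0],0.034],[[0,0,0],[-0.002,0.0004,0],0.034],[[0,0,0],[-0.002,0.0004,0],0.034],[[0,0,0],[0,0,0],0.034]])

```text
clock: 5.82
tcp_pos: [0.4609, -0.006, 0.0259]
eef_rot: [0.465, 0.533, -0.467, 0.53]
wrist_force: [-8.8, -3.7, 0.4]
finger_gap: 0.034
```

```bash
python3 - <<'E'
from h import *
o=robot.get_obs();print(o['tcp_pos'],pf(o['tcp_pos']),o['wrist_force'])
a=cv2.imread("pics/w4.png");im=robot.snapshot("wrist");cv2.imwrite("pics/w6.png",im)
cv2.imwrite("pics/w46.png",np.hstack([a[:, 160:480],im[:,160:480]]))
E
```

```text
[ 0.46086915 -0.0060469   0.02586774] [[-0.17203049 -0.01800351]] [-8.75717045 -3.73272799  0.38020637]
```

View pics/w46.png

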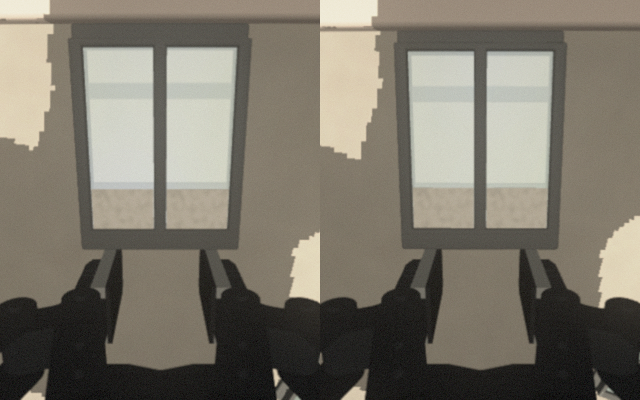

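The lip is rising with the fingers: it stays at row 248 at the same width while the far end shrinks. I'll go on along the arc.

Request:
play_rows(plan=[[[0,0,0],[-0.002,0.0003,0],0.034],[[0,0,0],[-0.002,0.0003,0],0.034],[[0,0,0],[-0.002,0.0004,0],0.034],[[0,0,0],[-0.002,0.0004,0],0.034],[[0,0,0],[-0.002,0.0005,0],0.034],[[0,0,0],[-0.002,0.0005,0],0.034],[[0,0,0],[0,0,0],0.034]])

```text
clock: 6.45
tcp_pos: [0.4635, -0.0057, 0.038]
eef_rot: [0.465, 0.533, -0.467, 0.531]
wrist_force: [-8.3, -3.5, 2.4]
finger_gap: 0.0343
```

Request:
play_rows(plan=[[[0,0,0],[-0.002,0.0006,0],0.034],[[0,0,0],[-0.002,0.0006,0],0.034],[[0,0,0],[-0.002,0.0007,0],0.034],[[0,0,0],[0,0,0],0.034]])

```text
clock: 6.78
tcp_pos: [0.4655, -0.0055, 0.0441]
eef_rot: [0.465, 0.533, -0.467, 0.531]
wrist_force: [-8.9, -1.8, 2.8]
finger_gap: 0.034
```

```bash
python3 - <<'E'
from h import *
o=robot.get_obs();print(o['tcp_pos'],pf(o['tcp_pos']),o['wrist_force'])
a=cv2.imread("pics/w6.png");im=robot.snapshot("wrist");cv2.imwrite("pics/w7.png",im)
cv2.imwrite("pics/w67.png",np.hstack([a[:, 160:480],im[:,160:480]]))
E
```

```text
[ 0.46551953 -0.00547938  0.04410655] [[-0.16734623 -0.01807969]] [-8.9107802  -1.78674481  2.82654905]
```

View pics/w67.png

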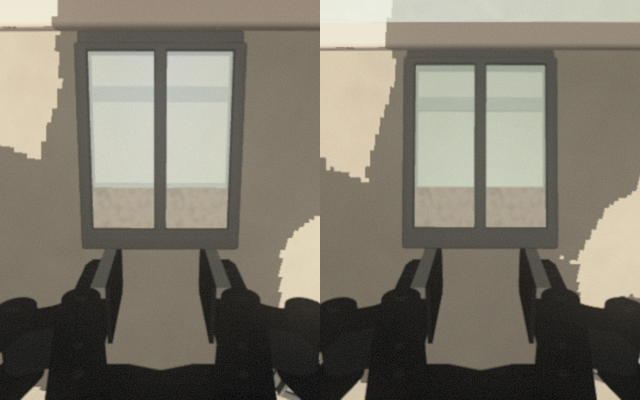

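The tilt is about 18°, still stuck to the fingers and square, at 9 N. I'll continue.

Request:
play_rows(plan=[[[0,0,0],[-0.002,0.0008,0],0.034],[[0,0,0],[-0.002,0.0008,0],0.034],[[0,0,0],[-0.002,0.0009,0],0.034],[[0,0,0],[-0.002,0.0009,0],0.034],[[0,0,0],[0,0,0],0.034]])

```text
clock: 7.25
tcp_pos: [0.469, -0.005, 0.0522]
eef_rot: [0.465, 0.533, -0.467, 0.531]
wrist_force: [-8.6, -1.7, 4.0]
finger_gap: 0.0341
```

Request:
play_rows(plan=[[[0,0,0],[-0.002,0.001,0],0.034],[[0,0,0],[-0.002,0.0011,0],0.034],[[0,0,0],[-0.002,0.0012,0],0.034],[[0,0,0],[-0.002,0.0013,0],0.034],[[0,0,0],[0,0,0],0.034]])

```text
clock: 7.67
tcp_pos: [0.4735, -0.0045, 0.0603]
eef_rot: [0.465, 0.533, -0.467, 0.531]
wrist_force: [-10.2, -2.8, 6.5]
finger_gap: 0.034
```

```bash
python3 - <<'E'
from h import *
o=robot.get_obs();print(o['tcp_pos'],pf(o['tcp_pos']),o['wrist_force'])
im=robot.snapshot("wrist");cv2.imwrite("pics/w8.png",im)
g=cv2.cvtColor(im,cv2.COLOR_BGR2GRAY)
for f in("w7","w8"):
    g=cv2.cvtColor(cv2.imread(f"pics/{f}.png"),cv2.COLOR_BGR2GRAY).astype(int)
    print(g[20:270:5,280]); print(g[240,220:420:4])
E
```

```text
[ 0.47351676 -0.00446444  0.06029897] [[-0.15928538 -0.01817211]] [-10.21249897  -2.79237086   6.53615913]
[210 145 144 145 141 123  86  85  86 131 164 190 190 191 191 191 177 179
 173 192 195 193 194 197 197 197 196 201 198 201 200 198 199 198 163 162
 163 159 158 163 159 160  83  83  79  80  44  44  38  34]
[114 112 115 115 118 116  78  83  81  82  82  83  80  79  78  79  83  85
  85  81  85  84  83  84  83  84  86  85  84  88  83  86  79  79  85  81
  84  84  84  86  83  83  83  80  82 118 118 120 118 120]
[207 209 209 209 209 207 142 143 141 140 105  89  78 156 159 178 179 174
 180 162 163 177 179 180 177 181 177 182 181 180 182 175 182 179 154 155
 158 159 152 158 159 155  81  75  79  78  42  34  42  33]
[115 114 116 112 115 112  76  77  81  80  77  77  77  82  76  79  80  83
  79  82  77  83  83  79  77  78  79  80  82  85  82  81  82  79  81  78
  81  81  81  80  83  85  83  81  83 118 121 119 126 205]
```

Request:
play_rows(plan=[[[0,0,0],[-0.0025,0.0013,0],0.034],[[0,0,0],[-0.0025,0.0014,0],0.034],[[0,0,0],[-0.0025,0.0016,0],0.034],[[0,0,0],[0,0,0],0.034]])

```text
clock: 8.05
tcp_pos: [0.4794, -0.0039, 0.0683]
eef_rot: [0.466, 0.532, -0.466, 0.532]
wrist_force: [-5.3, 0.1, 4.7]
finger_gap: 0.0338
```

Request:
play_rows(plan=[[[0,0,0],[-0.0025,0.0019,0],0.034],[[0,0,0],[-0.0025,0.0021,0],0.034],[[0,0,0],[-0.0025,0.0023,0],0.034],[[0,0,0],[-0.0025,0.0025,0],0.034],[[0,0,0],[0,0,0],0.034]])

```text
clock: 8.47
tcp_pos: [0.4888, -0.0028, 0.0784]
eef_rot: [0.466, 0.531, -0.466, 0.532]
wrist_force: [-1.5, 0.3, 0.9]
finger_gap: 0.0336
```

```bash
python3 - <<'E'
from h import *
o=robot.get_obs();print(o['tcp_pos'],pf(o['tcp_pos']),o['wrist_force'])
im=robot.snapshot("wrist");cv2.imwrite("pics/w9.png",im)
s=robot.snapshot("scene")[120:270,180:380]
cv2.imwrite("pics/w9b.png",np.hstack([im[:,160:480],cv2.resize(s,(480,400))]))
E
```

```text
[ 0.48884577 -0.00279324  0.07841584] [[-0.14387207 -0.01862087]] [-1.5469142   0.34165726  0.94395902]
```

View pics/w9b.png

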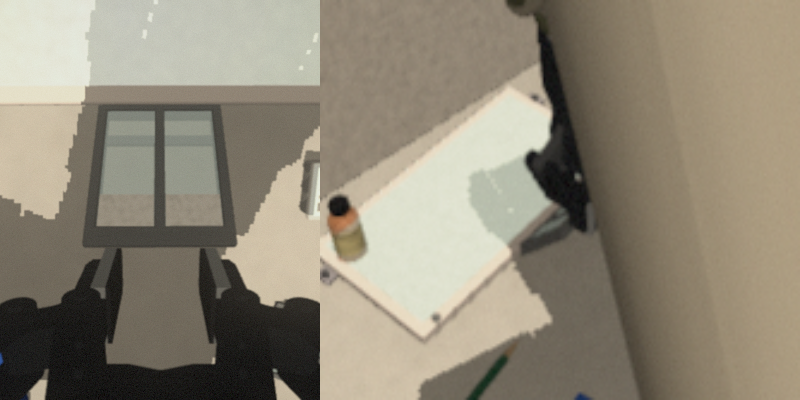

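The carrier is at about 43°, leaning on the fingers with only 1.5 N. Its top edge is still at row 245. From here I'll bias the motion forward.

Request:
play_rows(plan=[[[0,0,0],[-0.002,0.0025,0],0.034],[[0,0,0],[-0.002,0.0025,0],0.034],[[0,0,0],[-0.002,0.0027,0],0.034],[[0,0,0],[-0.0015,0.0028,0],0.034],[[0,0,0],[0,0,0],0.034]])

```text
clock: 8.98
tcp_pos: [0.4988, -0.0014, 0.0859]
eef_rot: [0.466, 0.532, -0.466, 0.532]
wrist_force: [-3.6, -0.1, 5.2]
finger_gap: 0.0339
```

Request:
play_rows(plan=[[[0,0,0],[-0.0015,0.003,0],0.034],[[0,0,0],[-0.0015,0.003,0],0.034],[[0,0,0],[-0.001,0.003,0],0.034],[[0,0,0],[-0.001,0.003,0],0.034],[[0,0,0],[0,0,0],0.034]])

```text
clock: 9.4
tcp_pos: [0.5106, 0.0001, 0.0924]
eef_rot: [0.466, 0.532, -0.466, 0.532]
wrist_force: [-11.5, 0.6, 23.9]
finger_gap: 0.0339
```

```bash
python3 - <<'E'
from h import *
o=robot.get_obs();print(o['tcp_pos'],pf(o['tcp_pos']),o['wrist_force'])
im=robot.snapshot("wrist");cv2.imwrite("pics/w10.png",im)
for f in("w9","w10"):
    g=cv2.cvtColor(cv2.imread(f"pics/{f}.png"),cv2.COLOR_BGR2GRAY).astype(int)
    print(g[80:270:5,280]); print(g[235,220:420:4])
E
```

```text
[5.10633787e-01 7.60339880e-05 9.23866849e-02] [[-0.12189644 -0.01876949]] [-11.53648516   0.63896178  23.93039345]
[199 163 134 137 137  79  82 128 134 152 151 141 139 131 151 149 151 150
 149 152 151 148 149 144 139 143 136 140 141 136  71  71  69  64  37  33
  33  36]
[109 107 110 107 108 109  67  68  70  71  71  66  66  72  67  71  70  68
  70  73  66  68  70  70  70  70  67  66  67  70  70  70  70  69  71  66
  71  65  72  72  73  71  78  72 132 141 160 195 194 194]
[185 187 184 187 183 184 182 186 180 161 128 128 101  79 101 104 119 115
  98 110 121 113 120 110 116 120 121 120 121 119  58  59  58  64  36  28
  30  32]
[102 103 105 103 103 102  69  59  54  64  59  59  60  58  60  59  60  58
  59  55  55  57  56  61  57  59  55  54  57  59  59  57  60  61  58  57
  62  58  60  62  63  64  61  65 172 182 181 181 184 184]
```

The force has reached 26 N, mostly upward on the tool. The carrier is now riding on the panel edge, so the arc must be higher, and I'll relieve it upward first.

Request:
play_rows(plan=[[[0,0,0],[-0.0015,0,0],0.034],[[0,0,0],[-0.0015,0,0],0.034],[[0,0,0],[0,0,0],0.034]])

```text
clock: 9.7
tcp_pos: [0.5107, 0.0001, 0.0938]
eef_rot: [0.466, 0.531, -0.466, 0.532]
wrist_force: [-1.6, 0.1, 2.9]
finger_gap: 0.0339
```

Request:
play_rows(plan=[[[0,0,0],[-0.0015,0.0025,0],0.034],[[0,0,0],[-0.0015,0.0025,0],0.034],[[0,0,0],[0,0,0],0.034]])

```text
clock: 9.95
tcp_pos: [0.5159, 0.0008, 0.0965]
eef_rot: [0.466, 0.532, -0.466, 0.532]
wrist_force: [-1.5, 0.6, 0.6]
finger_gap: 0.0339
```

```bash
python3 - <<'E'
from h import *
o=robot.get_obs();print(o['tcp_pos'],pf(o['tcp_pos']),o['wrist_force'])
im=robot.snapshot("wrist");cv2.imwrite("pics/w11.png",im)
cv2.imwrite("pics/w11b.png",np.hstack([im[:,160:480]]))
E
```

```text
[0.51589434 0.00083527 0.09650304] [[-0.11658147 -0.01873953]] [-1.49716395  0.58271796  0.59808573]
```

View pics/w11b.png

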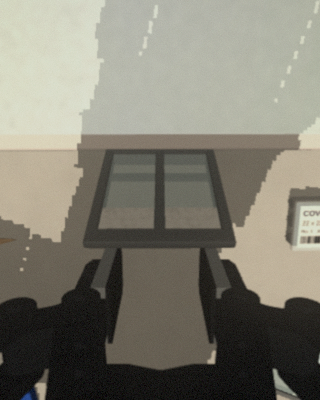

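At about 68° the carrier is still square, with its top edge at row 245, its foot at row 150, and light forces. I'll keep pushing forward and over.

Request:
play_rows(plan=[[[0,0,0],[-0.0012,0.0025,0],0.034],[[0,0,0],[-0.0012,0.0025,0],0.034],[[0,0,0],[-0.001,0.0025,0],0.034],[[0,0,0],[0,0,0],0.034]])

```text
clock: 10.33
tcp_pos: [0.5232, 0.0018, 0.0999]
eef_rot: [0.466, 0.532, -0.466, 0.532]
wrist_force: [0.4, -0.9, 0.0]
finger_gap: 0.034
```

Request:
play_rows(plan=[[[0,0,0],[-0.001,0.0025,0],0.034],[[0,0,0],[-0.0008,0.0025,0],0.034],[[0,0,0],[-0.0006,0.0025,0],0.034],[[0,0,0],[0,0,0],0.034]])

```text
clock: 10.67
tcp_pos: [0.5305, 0.0028, 0.1022]
eef_rot: [0.466, 0.532, -0.466, 0.532]
wrist_force: [0.6, 0.0, 1.0]
finger_gap: 0.034
```

Request:
play_rows(plan=[[[0,0,0],[-0.0005,0.0025,0],0.034],[[0,0,0],[-0.0005,0.0025,0],0.034],[[0,0,0],[-0.0003,0.0025,0],0.034],[[0,0,0],[0,0,0],0.034]])

```text
clock: 11.0
tcp_pos: [0.538, 0.0038, 0.1035]
eef_rot: [0.466, 0.532, -0.466, 0.532]
wrist_force: [-0.4, -0.4, 0.8]
finger_gap: 0.034
```

```bash
python3 - <<'E'
from h import *
o=robot.get_obs();print(o['tcp_pos'],pf(o['tcp_pos']),o['wrist_force'])
im=robot.snapshot("wrist");cv2.imwrite("pics/w12.png",im)
g=cv2.cvtColor(im,cv2.COLOR_BGR2GRAY).astype(int)
print(g[0:270:5,280]); print(g[235,220:420:4])
E
```

```text
[0.53795823 0.0038248  0.1035286 ] [[-0.09431607 -0.0188069 ]] [-0.41406657 -0.35747809  0.77773075]
[169 169 170 169 168 171 171 171 173 175 173 172 176 175 172 170 173 173
 173 174 174 172 171 174 175 172 170 172 174 171 173 178 171 169 119 117
 117  69  79  82  94  73  93  90  96  99  97  49  49  56  25  28  33  21]
[162 166 113  97  95  96  91  52  51  52  49  48  53  45  47  49  49  46
  46  46  42  45  53  51  46  48  49  45  51  50  45  47  44  51  50  49
  43  51  48  50  52  57  55 116 168 167 166 170 169 172]
```

Request:
play_rows(plan=[[[0,0,0],[0,0.0025,0],0.034],[[0,0,0],[0,0.0025,0],0.034],[[0,0,0],[0,0.0025,0],0.034],[[0,0,0],[0,0,0],0.034]])

```text
clock: 11.38
tcp_pos: [0.5453, 0.0048, 0.1033]
eef_rot: [0.466, 0.532, -0.466, 0.532]
wrist_force: [-0.6, 0.3, 1.4]
finger_gap: 0.0343
```

```bash
python3 - <<'E'
from h import *
o=robot.get_obs();print(o['tcp_pos'],pf(o['tcp_pos']),o['wrist_force'])
im=robot.snapshot("wrist");cv2.imwrite("pics/w13.png",im)
g=cv2.cvtColor(im,cv2.COLOR_BGR2GRAY).astype(int)
print(g[0:270:5,280]); print(g[235,220:420:4])
E
```

```text
[0.54525795 0.00480839 0.10329394] [[-0.08695043 -0.01883462]] [-0.55655833  0.28628646  1.42200446]
[163 167 167 167 167 168 169 169 167 169 168 172 170 170 170 171 168 169
 168 170 171 167 172 169 165 169 172 171 169 170 170 168 172 171 167 167
 129 118 114  68  80  79  88  76  87  93  93  47  56  57  30  31  34  24]
[163 165 149  94  96  91  90  50  50  47  44  50  44  42  48  47  48  51
  43  36  43  40  43  48  47  44  45  47  44  46  46  44  50  47  48  47
  49  50  50  44  51  53  49  93 163 161 163 165 165 167]
```

Request:
play_rows(plan=[[[0,0,0],[0,0.0025,0],0.034],[[0,0,0],[0,0.0025,0],0.034],[[0,0,0],[0,0.0025,0],0.034],[[0,0,0],[0,0.0025,0],0.034],[[0,0,0],[0,0,0],0.034]])

```text
clock: 11.85
tcp_pos: [0.5552, 0.0061, 0.1033]
eef_rot: [0.466, 0.532, -0.466, 0.532]
wrist_force: [0.4, -0.3, 1.1]
finger_gap: 0.0342
```

```bash
python3 - <<'E'
from h import *
o=robot.get_obs();print(o['tcp_pos'],pf(o['tcp_pos']),o['wrist_force'])
im=robot.snapshot("wrist");cv2.imwrite("pics/w14.png",im)
g=cv2.cvtColor(im,cv2.COLOR_BGR2GRAY).astype(int)
print(g[0:270:5,280]); print(g[235,220:420:4])
E
```

```text
[0.5552221  0.00614033 0.10331223] [[-0.07689778 -0.01888302]] [ 0.39074977 -0.2641429   1.06612475]
[159 160 163 159 163 166 164 163 162 165 165 162 162 163 165 165 165 164
 168 167 167 166 165 169 168 167 166 164 165 170 168 163 168 163 166 165
 163 161 163 121 112 110  69  75  72  72  59  59  62  63  28  26  24  24]
[160 156 155  89  87  90  67  64  62  65  61  61  64  60  63  59  61  56
  62  59  59  56  57  59  58  61  56  61  56  54  60  56  58  57  59  58
  56  66  62  61  60  60  63  63 151 159 161 159 158 159]
```

Request:
play_rows(plan=[[[0,0,0],[0,0.0025,0],0.034],[[0,0,0],[0,0.0025,0],0.034],[[0,0,0],[0,0.0025,0],0.034],[[0,0,0],[0,0.0025,0],0.034],[[0,0,0],[0,0,0],0.034]])

```text
clock: 12.32
tcp_pos: [0.5652, 0.0075, 0.1034]
eef_rot: [0.466, 0.532, -0.466, 0.532]
wrist_force: [0.5, 0.7, -0.1]
finger_gap: 0.0338
```

```bash
python3 - <<'E'
from h import *
o=robot.get_obs();print(o['tcp_pos'],pf(o['tcp_pos']),o['wrist_force'])
im=robot.snapshot("wrist");cv2.imwrite("pics/w15.png",im)
g=cv2.cvtColor(im,cv2.COLOR_BGR2GRAY).astype(int)
print(g[0:270:5,280]); print(g[235,220:420:4])
E
```

```text
[0.56515235 0.00745256 0.10339331] [[-0.0668814  -0.01894628]] [ 0.48226995  0.65710986 -0.07297635]
[163 160 163 162 161 164 163 165 161 160 164 167 164 166 163 164 162 166
 125  76  71  92 173 172 171 169  71  70 186 188 183 187 192 191 187 186
 188 189 182  71  75 185 168 151  59  64  61  89  92  89  38  35  30  31]
[158 161 159 148  92  93  96  91  93  94  90  92  92  90  96  89  89  92
  88  93  92  91  88  92  93  91  91  92  87  91  89  90  89  91  89  92
  94  91  95  95  92  93  91 153 160 158 158 162 159 156]
```

It has fallen over onto the panel: the carrier now spans rows 90–245 in the wrist view. I'll back the fingers off behind it, then look.

Request:
play_rows(plan=[[[0,0,0],[0,-0.015,0],0.034],[[0,0,0],[0,-0.02,0],0.034],[[0,0,0],[0,-0.015,0],0.034],[[0,0,0],[0,0,0],0.034]])

```text
clock: 12.7
tcp_pos: [0.5131, 0.0009, 0.1033]
eef_rot: [0.466, 0.532, -0.466, 0.531]
wrist_force: [-0.0, 0.1, 0.7]
finger_gap: 0.0343
```

```bash
python3 - <<'E'
from h import *
o=robot.get_obs();print(o['tcp_pos'],pf(o['tcp_pos']),o['wrist_force'])
C=cam("wrist");im=robot.snapshot("wrist");cv2.imwrite("pics/w16.png",im)
v=im.copy()
for x in np.arange(-.1,.06,.01):
    q=proj("wrist",[[*pw([x,y])[0],.02] for y in(-.07,.03)],C)
    cv2.line(v,*[tuple(map(int,k.round())) for k in q],(0,0,255) if abs(x+.05)<1e-6 else (0,180,0),1)
cv2.imwrite("pics/w16v.png",np.hstack([im[:,160:480],v[:,160:480]]))
E
```

```text
[0.51314216 0.0009019  0.1032923 ] [[-0.11929845 -0.01829575]] [-0.01101852  0.12064377  0.66102342]
```

View pics/w16v.png

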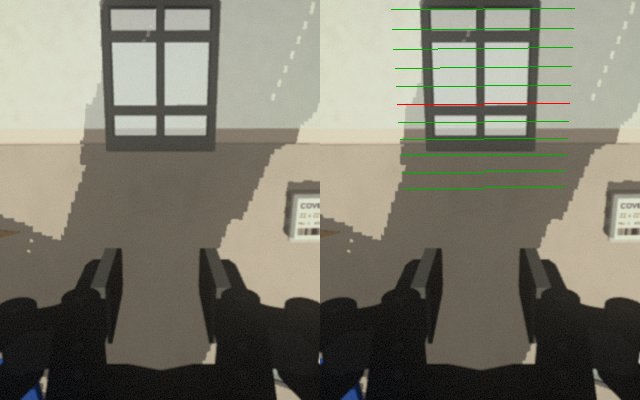

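The near end is at row 151, which is x ≈ −0.078 in the panel frame. The carrier is square, slides down, with its middle at about −0.034. I'll lower the fingers behind it and push about 25 mm further.

Request:
play_rows(plan=[[[0,0,0],[0.03,0,0],0.034],[[0,0,0],[0.03,0,0],0.034],[[0,0,0],[0.0165,0,0],0.034],[[0,0,0],[0,0.01,0],0.034],[[0,0,0],[0,0.01,0],0.034],[[0,0,0],[0,0,0],0.034]])

```text
clock: 13.25
tcp_pos: [0.5371, 0.0035, 0.0267]
eef_rot: [0.466, 0.531, -0.466, 0.532]
wrist_force: [0.5, -0.1, -0.1]
finger_gap: 0.0337
```

Request:
play_rows(plan=[[[0,0,0],[0,0.004,0],0.034],[[0,0,0],[0,0.004,0],0.034],[[0,0,0],[0,0.004,0],0.034],[[0,0,0],[0,0.004,0],0.034],[[0,0,0],[0,0,0],0.034]])

```text
clock: 13.67
tcp_pos: [0.5515, 0.0056, 0.0271]
eef_rot: [0.466, 0.532, -0.466, 0.532]
wrist_force: [0.2, 0.0, -0.3]
finger_gap: 0.0342
```

Request:
play_rows(plan=[[[0,0,0],[0,0.004,0],0.034],[[0,0,0],[0,0.004,0],0.034],[[0,0,0],[0,0.004,0],0.034],[[0,0,0],[0,0.004,0],0.034],[[0,0,0],[0,0.004,0],0.034],[[0,0,0],[0,0,0],0.034]])

```text
clock: 14.17
tcp_pos: [0.5715, 0.0082, 0.027]
eef_rot: [0.466, 0.532, -0.466, 0.532]
wrist_force: [0.7, -0.8, 0.8]
finger_gap: 0.034
```

```bash
python3 - <<'E'
from h import *
o=robot.get_obs();print(o['tcp_pos'],pf(o['tcp_pos']),o['wrist_force'])
C=cam("wrist");im=robot.snapshot("wrist");cv2.imwrite("pics/w17.png",im)
g=cv2.cvtColor(im,cv2.COLOR_BGR2GRAY).astype(int)
print(g[0:270:5,280],g[240,220:420:4])
E
```

```text
[0.57146928 0.00824879 0.02697022] [[-0.06051497 -0.01902469]] [ 0.73218051 -0.82034034  0.80504807]
[156 161 157 158 153  71  70  71  70  59 167 166 167 166 166 168 122  68
  70  63 183 183 185 185 183 184 184 187 187 186 185 188 184 187 188 187
 188 134  68  67  87 187 186 186 184  57  64  63  60  61  44  39  31  35] [167 162 162 166 161 145  63  68  69  60  61  64  63  66  62  60  63  59
  62  62  61  63  61  66  61  63  63  61  66  63  60  62  65  65  62  62
  60  64  63  62  65  61  64  64  64 162 160 163 159 162]
```

Request:
play_rows(plan=[[[0,0,0],[0,-0.01,0],0.034],[[0,0,0],[0,-0.02,0],0.034],[[0,0,0],[-0.02,-0.02,0],0.034],[[0,0,0],[-0.035,0,0],0.034],[[0,0,0],[-0.035,0,0],0.034],[[0,0,0],[-0.035,0,0],0.034],[[0,0,0],[-0.025,0,0],0.034],[[0,0,0],[0,0,0],0.034]])

```text
clock: 14.88
tcp_pos: [0.5231, 0.0013, 0.1822]
eef_rot: [0.468, 0.529, -0.464, 0.535]
wrist_force: [0.7, -0.5, 0.4]
finger_gap: 0.0341
```

```bash
python3 - <<'E'
from h import *
o=robot.get_obs();print(o['tcp_pos'],pf(o['tcp_pos']),o['wrist_force'])
C=cam("wrist");im=robot.snapshot("wrist")
v=im.copy()
P=lambda x,y,z:tuple(map(int,proj("wrist",[[*pw([x,y])[0],z]],C)[0].round()))
for z,w,col in((.01,[(-.075,-.13),(.075,-.13),(.075,.13),(-.075,.13)],(0,0,255)),(.02,[(-.0505,-.052),(.0375,-.052),(.0375,.014),(-.0505,.014)],(0,200,0))):
    for i in range(4): cv2.line(v,P(*w[i],z),P(*w[(i+1)%4],z),col,1)
t=cv2.resize(robot.snapshot("top")[100:250,200:440],(640,400),interpolation=cv2.INTER_CUBIC)
cv2.imwrite("pics/fin.png",cv2.resize(np.vstack([v,t]),(480,600)))
E
```

```text
[0.5230769  0.00128842 0.18220016] [[-0.10940469 -0.01927658]] [ 0.68516004 -0.46162135  0.39457722]
```

The viewing limit is used up, so I'll check the final pose numerically.

```bash
python3 - <<'E'
from h import *
C=cam("wrist");im=robot.snapshot("wrist")
g=cv2.cvtColor(im,cv2.COLOR_BGR2GRAY)
m=((g<115)*255).astype(np.uint8); m[250:]=0
cs,_=cv2.findContours(m,cv2.RETR_EXTERNAL,cv2.CHAIN_APPROX_NONE)
for c in cs:
    if cv2.contourArea(c)<1500: continue
    q=pf(back("wrist",c[:,0],.02,C))
    r=cv2.minAreaRect((q*1000).astype(np.float32));print(cv2.boundingRect(c),r, q.min(0),q.max(0))
h0=cv2.imread("pics/top0.png");h1=robot.snapshot("top")
d=cv2.absdiff(h0,h1).max(2)
for n,(x,y,k) in dict(bottle=(234,141,8),box=(338,193,9),pencil=(234,217,25),pot=(416,153,12),dropper=(419,210,10)).items():
    print(n,d[y-min(k,10):y+min(k,10),x-k:x+k].mean().round(1))
print(robot.get_obs()['clock'])
E
```

```text
(82, 142, 324, 108) ((-118.02210998535156, 53.25724792480469), (280.6663818359375, 93.53829956054688), 89.70640563964844) [-0.16529159 -0.08730925] [-0.07156166  0.19382826]
(276, 0, 89, 115) ((-9.076005935668945, -18.60822296142578), (65.23052215576172, 81.19032287597656), 89.54839324951172) [-0.04983854 -0.05149542] [0.03169428 0.01423007]
bottle 32.5
box 16.6
pencil 46.9
pot 5.5
dropper 6.2
15.0833
```

```bash
python3 - <<'E'
from h import *
for n,things in dict(scene=dict(bottle=(190,206,12,14),pencil=(243,270,22,24)),top=dict(box=(338,193,9,9),pencil=(234,217,26,10),pot=(416,153,12,12),dropper=(419,210,10,10))).items():
    a=cv2.imread(f"pics/{n}0.png");b=robot.snapshot(n)
    for k,(x,y,w,h) in things.items():
        r=cv2.matchTemplate(b[y-h-12:y+h+12,x-w-12:x+w+12],a[y-h:y+h,x-w:x+w],cv2.TM_CCOEFF_NORMED)
        _,s,_,l=cv2.minMaxLoc(r);print(n,k,round(s,2),l[0]-12,l[1]-12)
E
```

```text
scene bottle 1.0 0 0
scene pencil 0.54 0 0
top box 0.67 0 0
top pencil 0.17 -10 12
top pot 0.97 0 0
top dropper 0.99 0 0
```

```bash
python3 -c "
from station import robot
print(robot.get_obs()['wrist_force']);print(robot.hand_in())"
```

```text
[-0.06035397 -0.34924384  0.29006556]
the job is handed in; nothing more can be done
None
```

The carrier is turned over and lies slides down on the panel, and the job is handed in. The verdict isn't shown to me.

**What I did:** I pushed the carrier square against the panel's front edge. I then tipped it up by keeping two fingertips pressed on the lip, until it fell over onto the panel. A last push of about 28 mm brought all of it onto the panel, and I backed the arm off. It took about 15 s of the 64 s. The wrist force stayed mostly at or below 12 N. It rose once to about 26 N near 65° of tilt (the limit on the carrier is 35 N), which I relieved straight away by moving up.

**Last checks, in the panel frame:**
- **Position:** the near end is at x ≈ −0.050 m, so the far end should be at about +0.038 m. The sides are at y ≈ −0.051 and +0.014 m, and it sits square to within about 0.5°.
- **Robot:** it is clear of everything, with wrist force about zero.
- **Other things:** the bottle, pot and dropper match their starting images with no shift. The box and pencil also showed no shift, but their matches were weaker.

**Not fully confirmed:**
- **Far end:** it was outside the last wrist picture, so its position comes from the 88 mm length.
- **Flatness:** I judged it only from the outline.
- **Final picture:** I could not view it because the viewing limit was reached.
- **Pencil:** its match in the top view failed, probably because the arm or its shadow covered it. The scene view showed no shift.

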